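Unload the saggar

ROBOT

A 6-joint arm with a two-finger parallel gripper is mounted at the origin on the work surface. World frame = base frame: x ahead of the robot, y to its left, z up, the work surface at z = 0. Lengths are in m, angles in degrees, forces in N, time in s.
With the tool pointing down it reaches from about 0.4 to 0.825 m from the base axis. Payload 7 kg.
Tool frame: the origin (TCP) lies at the very end of the fingers, on their centre line; the grasp point (between the pads) lies 19 mm behind it; z points along the fingers, y is the line along which they close (so a half turn about z gives the same grasp; the last joint's range is limited). The gripper opens to 88 mm and grips with 3 to 60 N. Pads are 19 mm wide; open, the fingers measure 130 mm over their backs; the gripper's body (78 mm by 193 mm) begins 47 mm behind the grasp point.
Start: joints at [16.507, 20.546, 0.682, 0, -70.136, -16.507], TCP at [0.675, -0, 0.227] pointing down, gripper open.
Joint ranges: [-176.03, 176.03], [-82.01, 121.73], [-58.28, 71.71], [-173.87, 95.51], [-174.79, -0.11], [-173.66, 173.66]. Speed limits (degrees/s): [136.94, 136.94, 172.46, 180, 180, 180].

INTERFACE

Orientations are given as [roll, pitch, yaw] about the fixed x, y, z axes, in that order (R = Rz(yaw) Ry(pitch) Rx(roll)).
In Python, from plant import get_state, capture, close_job, regions_of gives the robot as it stands.
- The arm moves only by the tool jog_arm, never from a script. Its argument "moves" is a list of rows, each a list of 3 entries, a list of its own where there are three numbers: the shift along the tool's x, y, z in cm, then the turn about the tool's z in degrees, then the finger opening in cm, from 0 to 8.76. A call has 1 to 12 rows; each row shifts and turns the commanded pose from where the row before left it, along the tool's axes as they then stand; what a row does not reach is not made up. A row lasts 1/8 s, in which the tool goes at most 62.5 mm and 10.7 degrees, less where a joint would pass 70% of its speed; a pose out of reach is approached as far as the arm can. A call is refused whole if a number of a shift passes 6.25 or a number of a turn 10.7, either way. A call with a gripper value outside its range is refused whole. The fingers move at their own pace and stop on an object; "newtons" is the grip in N (left out, the last holds). Time passes only in rows, so rows that do not move let the fingers close. It gives the time, the measured TCP pose, the force, the opening and the grip force at its end, in the units of the state.
- get_state(): the state, without advancing time (a new reading comes with each control period).
- capture(name): name is "scene" or "side" or "wrist"; returns a dict with "pixels" (384x512x3 uint8, blue, green, red), "mtx" (3x3 intrinsics, pixels), "world_from_camera" (4x4, takes a point from camera to world coordinates); the wrist camera has in their place "hand_eye" (4x4, takes a point from camera to tool coordinates, whose origin is the TCP and whose axes are the flange's). Camera axes: x right, y down, z forward; pixel columns grow to the right and rows downward; lengths in m; the calibration is good to about 2 mm. The wrist camera is an equidistant fisheye: a pixel r from the principal point sees the ray r / f radians off the axis. A picture is of the moment at which its call begins: read the wrist's pose just before it. There is no depth.
- close_job(): hands the job in; it is judged then, once.
Trained networks look in a picture, given as the dict that the camera call returned (one of the last four; its "shot" number tells which), for a name from the list of things; names that differ only in an ending like _2 or _b are one class to them, and where a whole thing is asked for, a point or a joint stands for the part that bears it (a point fixed in the world has none). Each returns a list of dicts, best first, with "confidence" (0 to 1); they miss things now and then, are a little off and sometimes report something else, mostly with a low value. They report only what shows in the picture. A call takes as long as a camera call. They do not tell look-alikes from the thing itself.
- regions_of(picture, thing): "pixels" (384x512 bool, what is visible of it) and "pixel" ([column, row] in pixels, amid what is visible of it).
The state is a dict: "time_s": time; "joints": joint angles; "qd": joint speeds; "joint_torque": joint torques, N m; "tcp_pos": TCP position; "eef_rot": TCP orientation; "contact_force": force on the tool from outside, world axes, zero at the start; "moment": the same for the moment, N m; "gripper_width": finger opening in m; "gripper_force": force on a finger pad.
Only numpy, scipy, OpenCV 4.12 (cv2) and the standard library are available. Lean on these libraries where they do the work, as an engineer would, in place of code of your own. Each camera call takes 0.05 s, during which the arm holds its last target. There are 200 camera calls.

TASK

Unload the lidded round firing box (saggar): lift off its lid and lay it, handle up, flat and central on the broad bat so that it does not overhang, then take the small vase out of the box and stand it upright on the small bat with its whole foot on the bat. The ware chips easily, so do not tip either piece over, do not bang the vase against the box, and set both down gently rather than dropping them; leave the box and the other things on the table where they are.

Things in the scene. Friction and masses are not known exactly. Their poses are not given: they have to be found in the camera images.
- saggar: Firing box: open round pot of buff fireclay, outside diameter 170 mm, height 120 mm, straight walls 9 mm thick, inside diameter 152 mm, inner floor 10 mm above its underside; mass about 1.6 kg, stands loose on the table. Origin: centre of its underside, z up. Starts with the lid on and the vase inside.
- lid: The saggar's loose fireclay lid, about 0.45 kg: disc 172 mm wide, 12 mm thick; under it a boss 140 mm wide, 8 mm deep sits loosely in the saggar's mouth (6 mm play all round); laid down it rests on the boss. Origin: centre of the boss's underside, z up; 112 mm above the saggar's underside at the start. Disc from z = 8 to 20 mm, handle from 20 to 50 mm.
- lid_grip (a point): Grip point in the solid bar handle across the centre of the lid's top: 37 mm above the lid's origin, 17 mm above the disc. The handle is 80 mm long (along x), 20 mm wide (along y), 30 mm high. Its axes are those of the lid; close the fingers along y.
- vase: Small pale unglazed vase, round, solid, 96 mm high, about 0.25 kg: foot 56 mm wide, belly 72 mm at 28 mm height, shoulder narrowing to 40 mm at 57 mm height, straight neck 36 mm wide from 62 mm to the top. Stands on the saggar's floor within 14 mm of its centre, its top 14 mm below the rim. Origin: centre of its foot, z up.
- vase_neck (a point): Grip point on the axis in the vase's neck, 80 mm above its foot.
- broad_bat: Broad bat: flat grey-green round board, 220 mm in diameter, 12 mm thick, lying fixed on the table. Origin: centre of its underside.
- small_bat: Small bat: the same board but 130 mm in diameter, 12 mm thick, lying fixed on the table. Origin: centre of its underside.
- glaze_jar: Bystander: white screw-top glaze jar, 72 mm in diameter, 90 mm high, loose. Origin: centre of its underside.
- mug: Bystander: pale mug, 76 mm in diameter, 85 mm high, with a handle, loose. Origin: centre of its underside.
- bowl: Bystander: blue bowl, 100 mm in diameter, 45 mm high, loose. Origin: centre of its underside.
- wood_rib: Bystander: wooden spatula lying on the table, loose. 280 mm long along its x, blade to +x. Origin: at its middle, on the underside.
There are look-alikes about, which are no part of the job. What is shaped like the lid but black or orange is not meant.

How it is judged (in metres and radians):
On the way, in this order (a step that is already met when the one before it is completed fails the run):
1. the lid lies flat, handle up, on the broad bat, let go (horizontal distance between lid and broad_bat below 0.028 m and z of lid in the frame of broad_bat between 0.008 and 0.017 m and angle between lid's own z axis and vertical below 0.06 rad and linear speed of lid below 0.03 m/s and contact force between lid and the fingers below 0.1 N), for 0.2 s.
2. the vase has been lifted upright out of the saggar (z of vase in the frame of saggar above 0.122 m and angle between vase's own z axis and vertical below 0.5 rad), for 0.1 s.
At the end, for the whole second after the job is handed in: The lid rests flat on the broad bat, handle up, its centre within 28 mm of the bat's centre (tilt under 0.06 rad); the vase stands upright on the small bat, its axis within 38 mm of the bat's centre (tilt under 0.06 rad); both let go and at rest (horizontal distance between lid and broad_bat below 0.028 m and z of lid in the frame of broad_bat between 0.008 and 0.017 m and angle between each of lid, vase's own z axis and vertical below 0.06 rad and linear speed of each of lid, vase below 0.03 m/s and horizontal distance between vase and small_bat below 0.038 m and z of vase in the frame of small_bat between 0.008 and 0.017 m); the robot touches nothing.
It fails at once if the lid or the vase was tipped by more than 40 degrees (angle between any of lid, vase's own z axis and vertical above 0.7 rad).
It fails at once if the lid was dropped or banged down on the broad bat: faster than 0.35 m/s within 18 mm of it, or over 60 N (contact force between lid and broad_bat above 60 N or (horizontal distance between lid and broad_bat below 0.1 m and z of lid in the frame of broad_bat below 0.03 m and linear speed of lid above 0.35 m/s)).
It fails at once if the vase was dropped or banged down on the small bat: faster than 0.35 m/s within 18 mm of it, or over 40 N; or banged against the saggar (over 40 N) (contact force between vase and small_bat above 40 N or (horizontal distance between vase and small_bat below 0.1 m and z of vase in the frame of small_bat below 0.03 m and linear speed of vase above 0.35 m/s) or contact force between vase and saggar above 40 N).
It fails at once if the saggar was shifted by more than 40 mm (distance of saggar from where it was at the start of the episode above 0.04 m).
It fails at once if a bystander (glaze jar, mug, bowl or spatula) was shifted by more than 40 mm (distance of any of glaze_jar, mug, bowl, wood_rib from where it was at the start of the episode above 0.04 m).
It also fails if it takes over 69 s, if anything falls off the work surface, if the arm or the gripper's body presses on something with over 40 N, if the wrist force passes 120 N, or if a joint passes its speed limit or range.

## Working session

There is one attempt and no reset: what is moved stays moved. The work goes in short steps, Python scripts to look and compute and a tool call to move; the robot and the scene stay as the last step left them, time stands still between calls to the robot, and variables do not carry over. Pictures are saved under pics/ and viewed, at most 10 in all, crops included, and the job is handed in when it is done.

Besides the shell and the picture viewer there is one more tool, called as name(argument=value, ...), one argument or row to a line, values as JSON. jog_arm: Moves the arm, as the interface text tells. Its arguments: {"type":"object","properties":{"moves":{"type":"array"},"newtons":{"type":"number"}},"required":["moves"]}

```bash
mkdir -p pics; ls
cat > h.py <<'E'
import numpy as np, cv2
from plant import *
from scipy.spatial.transform import Rotation as R
def shot(n):
    s=get_state(); p=capture(n)
    if n=="wrist":
        T=np.eye(4); T[:3,:3]=R.from_euler('xyz',s["eef_rot"],degrees=True).as_matrix(); T[:3,3]=s["tcp_pos"]
        p["W"]=T@p["hand_eye"]
    else: p["W"]=p["world_from_camera"]
    p["fish"]=n=="wrist"
    return p
def ray(p,uv):
    K=p["mtx"]; x=(uv[0]-K[0,2])/K[0,0]; y=(uv[1]-K[1,2])/K[1,1]
    if p["fish"]:
        t=np.hypot(x,y); k=np.sin(t)/t if t>1e-9 else 1; d=np.array([x*k,y*k,np.cos(t)])
    else: d=np.array([x,y,1.])
    d=p["W"][:3,:3]@d; return p["W"][:3,3],d/np.linalg.norm(d)
def atz(p,uv,z):
    o,d=ray(p,uv); return o+d*(z-o[2])/d[2]
def tri(a):
    A=np.zeros((3,3));b=np.zeros(3)
    for p,uv in a:
        o,d=ray(p,uv); M=np.eye(3)-np.outer(d,d); A+=M; b+=M@o
    return np.linalg.solve(A,b)
E
python3 - <<'E'
from h import *
s=get_state(); print({k:np.round(v,3).tolist() for k,v in s.items()})
ps=[shot(n) for n in("scene","side","wrist")]
for n,p in zip(("scene","side","wrist"),ps):
    print(n,p["W"][:3,3].round(3),p["mtx"].round(1).tolist())
    for t in ["saggar","lid","broad_bat","small_bat","glaze_jar","mug","bowl","wood_rib","lid_grip"]:
        for r in regions_of(p,t): print(t,round(r["confidence"],2),np.round(r["pixel"]),int(r["pixels"].sum()),atz(p,r["pixel"],.05).round(3))
cv2.imwrite("pics/a.png",ps[0]["pixels"]);cv2.imwrite("pics/b.png",np.hstack([ps[1]["pixels"],ps[2]["pixels"]])[:, :]) 
b=cv2.imread("pics/b.png");cv2.imwrite("pics/b.png",cv2.resize(b,(800,300)))
E
```

```text
pics
{'time_s': 0.0, 'joints': [16.509, 20.591, 0.635, -0.021, -70.135, -16.508], 'qd': [0.07, -0.004, -0.042, 0.001, 0.038, 0.046], 'joint_torque': [-0.001, -58.273, 29.306, 6.997, 0.007, -0.0], 'tcp_pos': [0.675, -0.0, 0.226], 'eef_rot': [179.907, -0.007, -90.006], 'contact_force': [0.055, 0.261, 0.465], 'moment': [-0.017, -0.006, -0.044], 'gripper_force': 0.0, 'gripper_width': 0.088}
scene [1.099 1.022 0.916] [[369.9, 0.0, 261.0], [0.0, 369.9, 190.1], [0.0, 0.0, 1.0]]
saggar 0.93 [282. 229.] 1187 [0.449 0.314 0.05 ]
lid 0.93 [284. 205.] 1250 [0.358 0.214 0.05 ]
lid 0.72 [373. 298.] 2126 [0.423 0.691 0.05 ]
lid 0.63 [337. 214.] 1068 [0.234 0.371 0.05 ]
broad_bat 0.77 [206. 158.] 897 [ 0.429 -0.243  0.05 ]
glaze_jar 0.79 [223. 262.] 695 [0.698 0.324 0.05 ]
mug 0.95 [150. 171.] 439 [ 0.67  -0.288  0.05 ]
bowl 0.9 [248. 186.] 297 [0.396 0.039 0.05 ]
wood_rib 0.65 [291. 295.] 758 [0.607 0.546 0.05 ]
lid_grip 0.95 [282. 203.] 1256 [0.355 0.202 0.05 ]
lid_grip 0.9 [374. 295.] 2141 [0.411 0.686 0.05 ]
lid_grip 0.6 [338. 216.] 1023 [0.237 0.379 0.05 ]
side [-0.163 -0.527  1.186] [[465.6, 0
[... 292 characters left out ...]
mall_bat 0.81 [334. 219.] 1168 [ 0.554 -0.072  0.05 ]
glaze_jar 0.73 [278. 135.] 525 [0.679 0.301 0.05 ]
mug 0.94 [418. 244.] 927 [ 0.67  -0.292  0.05 ]
bowl 0.82 [268. 238.] 785 [0.362 0.013 0.05 ]
wood_rib 0.89 [214. 128.] 462 [0.536 0.484 0.05 ]
wood_rib 0.36 [334. 220.] 1189 [ 0.553 -0.073  0.05 ]
lid_grip 0.76 [168. 128.] 280 [0.412 0.589 0.05 ]
lid_grip 0.58 [219. 165.] 1905 [0.438 0.331 0.05 ]
lid_grip 0.56 [166. 210.] 1037 [0.2   0.297 0.05 ]
wrist [ 0.676 -0.083  0.384] [[297.3, 0.0, 259.0], [0.0, 297.3, 199.1], [0.0, 0.0, 1.0]]
broad_bat 0.72 [459.  17.] 3151 [ 0.414 -0.226  0.05 ]
small_bat 0.79 [327. 135.] 7591 [ 0.598 -0.052  0.05 ]
bowl 0.77 [465. 192.] 2643 [0.387 0.014 0.05 ]
```

View pics/a.png

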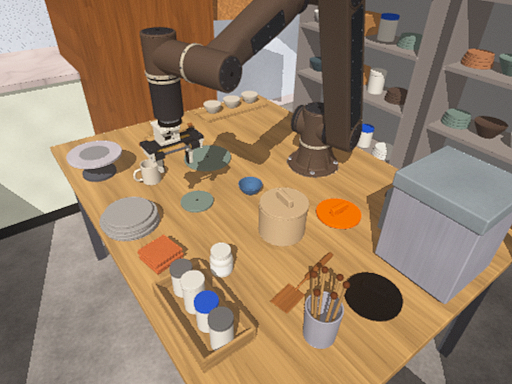

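View pics/b.png

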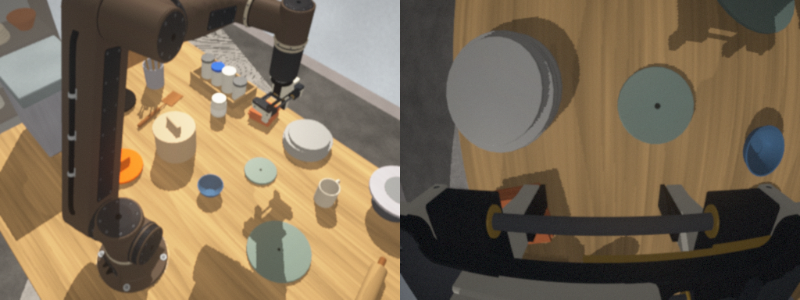

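Run:
```python
from h import *
a=shot("scene");b=shot("side")
pa=[r["pixel"] for r in regions_of(a,"lid")[:3]]
pb=[r["pixel"] for r in regions_of(b,"lid")[:3]]
for u in pa:
  for v in pb:
    x=tri([(a,u),(b,v)]);o,d=ray(a,u);e=np.linalg.norm(np.cross(x-o,d))
    print(np.round(u),np.round(v),x.round(3),round(e,3), a["pixels"][int(u[1]),int(u[0])],b["pixels"][int(v[1]),int(v[0])])
# where the small_bat/broad_bat triangulate
for t in("broad_bat","small_bat","bowl","mug","glaze_jar"):
  u=regions_of(a,t);v=regions_of(b,t)
  if u and v: print(t,tri([(a,u[0]["pixel"]),(b,v[0]["pixel"])]).round(3))
```

```text
[374. 297.] [221. 166.] [ 0.433  0.548 -0.08 ] 0.144 [22 31 36] [100 133 161]
[374. 297.] [164. 125.] [0.416 0.667 0.018] 0.023 [22 31 36] [41 48 55]
[374. 297.] [164. 211.] [ 0.249  0.55  -0.234] 0.058 [22 31 36] [ 28  95 204]
[336. 216.] [221. 166.] [0.362 0.359 0.095] 0.087 [  0 114 243] [100 133 161]
[336. 216.] [164. 125.] [0.356 0.475 0.176] 0.012 [  0 114 243] [41 48 55]
[336. 216.] [164. 211.] [0.204 0.336 0.002] 0.008 [  0 114 243] [ 28  95 204]
[282. 204.] [221. 166.] [0.409 0.271 0.114] 0.005 [127 169 202] [100 133 161]
[282. 204.] [164. 125.] [0.402 0.391 0.204] 0.093 [127 169 202] [41 48 55]
[282. 204.] [164. 211.] [0.266 0.238 0.042] 0.091 [127 169 202] [ 28  95 204]
broad_bat [ 0.376 -0.317 -0.003]
small_bat [ 0.585 -0.047 -0.004]
bowl [0.375 0.018 0.029]
mug [ 0.667 -0.298  0.037]
glaze_jar [0.701 0.314 0.045]
```

The scene shows the buff saggar with its lid at (284,205), the orange and black decoy lids at (338,214) and (373,297), the broad bat at (206,158) and the small bat at (197,201). I'll go above the lid at about (0.41, 0.27).

jog_arm(
  moves=[
    [[-3.4, 3.3, -0.8], 0, 8.76],
    [[-3.4, 3.3, -0.8], 0, 8.76],
    [[-3.4, 3.3, -0.8], 0, 8.76],
    [[-3.4, 3.3, -0.8], 0, 8.76],
    [[-3.4, 3.3, -0.8], 0, 8.76],
    [[-3.4, 3.3, -0.8], 0, 8.76],
    [[-3.4, 3.3, -0.8], 0, 8.76],
    [[-3.4, 3.3, -0.8], 0, 8.76],
    [[0, 0, 0], 0, 8.76],
    [[0, 0, 0], 0, 8.76],
    [[0, 0, 0], 0, 8.76],
  ],
)

```text
time_s: 3.58
tcp_pos: [0.4114, 0.2713, 0.2903]
eef_rot: [180.0, -0.0, -90.1]
contact_force: [-0.0, -0.4, 0.2]
gripper_width: 0.0874
gripper_force: 0.0
```

Run:
```python
from h import *
p=shot("wrist")
for t in("lid","lid_grip","saggar","bowl"):
  for r in regions_of(p,t): print(t,round(r["confidence"],2),np.round(r["pixel"]),int(r["pixels"].sum()),atz(p,r["pixel"],.13).round(3))
cv2.imwrite("pics/c.png",p["pixels"])
```

```text
lid 0.83 [393. 202.] 6843 [0.251 0.294 0.13 ]
lid 0.58 [259. 181.] 17368 [0.414 0.27  0.13 ]
lid 0.45 [ 84. 191.] 2317 [0.635 0.279 0.13 ]
lid_grip 0.89 [388. 202.] 7014 [0.258 0.294 0.13 ]
lid_grip 0.69 [259. 178.] 17294 [0.413 0.266 0.13 ]
lid_grip 0.39 [ 85. 192.] 2365 [0.632 0.28  0.13 ]
saggar 0.43 [214. 125.] 16 [0.461 0.207 0.13 ]
saggar 0.15 [ 83. 191.] 2431 [0.636 0.279 0.13 ]
bowl 0.72 [287.   8.] 1068 [0.383 0.078 0.13 ]
```

View pics/c.png

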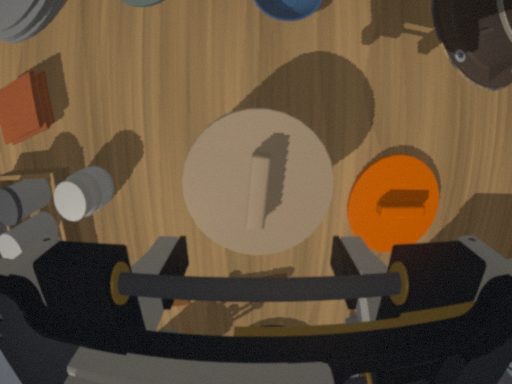

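The buff disc spans columns 183–333 and rows 109–254. The handle's top runs from about (261,156) to (256,228), so it is a few degrees off the tool x axis. The black lid-shaped thing isn't in view and the orange one is at (393,202).

```bash
cat >> h.py <<'E'
from scipy.optimize import least_squares
def circ(p,mask,D,z=None):
    c=max(cv2.findContours(mask.astype(np.uint8),0,1)[0],key=cv2.contourArea); c=cv2.convexHull(c)[:,0,:]
    # densify only true edge: fit radius-D circle at height z (z free if None)
    def f(v):
        zz=v[2] if z is None else z
        P=np.array([atz(p,q,zz) for q in c]); return np.hypot(P[:,0]-v[0],P[:,1]-v[1])-D/2
    x0=atz(p,c.mean(0),.1 if z is None else z)
    r=least_squares(f,[x0[0],x0[1],.1][:3 if z is None else 2],loss="soft_l1",f_scale=.002)
    return r.x.round(4),np.sqrt(np.median(r.fun**2)).round(4)
E
python3 - <<'E'
from h import *
p=shot("wrist")
m=[r for r in regions_of(p,"lid") if 230<r["pixel"][0]<290][0]["pixels"]
print("free",circ(p,m,.172)); print("z=.132",circ(p,m,.172,.132))
a=atz(p,(260.5,155),.162);b=atz(p,(256,228),.162)
print(a,b,(a+b)/2,np.hypot(*(a-b)[:2]),np.degrees(np.arctan2(*(a-b)[1::-1])))
g=cv2.resize(p["pixels"][140:245,220:300],None,fx=6,fy=6,interpolation=cv2.INTER_CUBIC)[:600]
g=cv2.convertScaleAbs(g,alpha=1.6,beta=-20)
cv2.imwrite("pics/d.png",g)
E
```

```text
free (array([0.4147, 0.275 , 0.1294]), np.float64(0.0003))
z=.132 (array([0.4147, 0.2744]), np.float64(0.0007))
[0.41154689 0.23521858 0.162     ] [0.41625114 0.31215733 0.162     ] [0.41389901 0.27368796 0.162     ] 0.07708243725318245 -93.49886897729937
```

View pics/d.png

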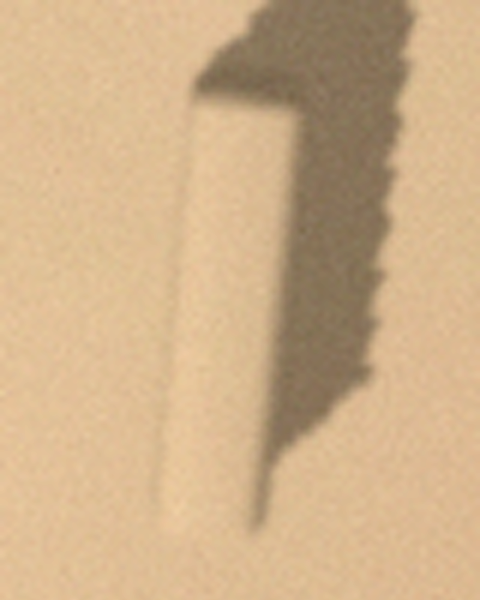

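The crop shows the handle's top face from mid (245,101) to mid (208,530), which is a world direction of about -94.5°. The disc fits at (0.414, 0.274) with its top near 0.13 m, as expected. I'll descend to TCP z ≈ 0.137.

jog_arm(
  moves=[
    [[-0.3, -0.3, 3], 4.5, 8.76],
    [[0, 0, 4], 0, 8.76],
    [[0, 0, 3], 0, 8.76],
    [[0, 0, 2], 0, 8.76],
    [[0, 0, 1.5], 0, 8.76],
    [[0, 0, 1], 0, 8.76],
    [[0, 0, 0.8], 0, 8.76],
    [[0, 0, 0], 0, 8.76],
    [[0, 0, 0], 0, 8.76],
  ],
)

```text
time_s: 5.05
tcp_pos: [0.4142, 0.2753, 0.1381]
eef_rot: [-180.0, 0.0, -94.5]
contact_force: [-0.2, 0.9, -0.3]
gripper_width: 0.0878
gripper_force: 0.0
```

jog_arm(
  moves=[
    [[0, 0, 0], 0, 1.0],
    [[0, 0, 0], 0, 1.0],
    [[0, 0, 0], 0, 1.0],
    [[0, 0, 0], 0, 1.0],
    [[0, 0, 0], 0, 1.0],
    [[0, 0, 0], 0, 1.0],
    [[0, 0, 0], 0, 1.0],
    [[0, 0, 0], 0, 1.0],
  ],
  newtons=40,
)

```text
time_s: 6.05
tcp_pos: [0.4137, 0.2749, 0.1375]
eef_rot: [180.0, -0.0, -94.5]
contact_force: [-2.5, 0.5, 1.0]
gripper_width: 0.0201
gripper_force: 39.9
```

jog_arm(
  moves=[
    [[0, 0, -0.5], 0, 1.0],
    [[0, 0, -1], 0, 1.0],
    [[0, 0, -1.5], 0, 1.0],
    [[0, 0, -2], 0, 1.0],
    [[0, 0, -2.5], 0, 1.0],
    [[0, 0, -2], 0, 1.0],
    [[0, 0, -1.5], 0, 1.0],
    [[0, 0, -1], 0, 1.0],
    [[0, 0, 0], 0, 1.0],
  ],
)

```text
time_s: 7.18
tcp_pos: [0.4141, 0.2752, 0.2581]
eef_rot: [-180.0, 0.1, -94.5]
contact_force: [0.9, 0.0, -4.2]
gripper_width: 0.0197
gripper_force: 39.9
```

Run:
```python
from h import *
for n in("side","scene","wrist"):
  p=shot(n)
  for t,D in(("broad_bat",.22),("small_bat",.13)):
    for r in regions_of(p,t)[:1]: print(n,t,round(r["confidence"],2),np.round(r["pixel"]),circ(p,r["pixels"],D,.012),circ(p,r["pixels"],D))
  cv2.imwrite(f"pics/e_{n}.png",p["pixels"])
```

```text
side broad_bat 0.92 [356. 320.] (array([ 0.3796, -0.3154]), np.float64(0.0011)) (array([ 3.848e-01, -3.128e-01,  2.000e-04]), np.float64(0.0008))
side small_bat 0.72 [334. 219.] (array([ 0.5816, -0.0487]), np.float64(0.0007)) (array([ 0.5723, -0.0547,  0.0265]), np.float64(0.0005))
scene broad_bat 0.63 [204. 156.] (array([ 0.3868, -0.2992]), np.float64(0.0029)) (array([ 0.4106, -0.2565,  0.0424]), np.float64(0.0023))
scene small_bat 0.66 [197. 202.] (array([ 0.5891, -0.0368]), np.float64(0.0015)) (array([ 0.5949, -0.0253,  0.0219]), np.float64(0.0022))
wrist small_bat 0.63 [122.   2.] (array([ 0.5825, -0.0456]), np.float64(0.0002)) (array([ 0.5934, -0.0549, -0.0102]), np.float64(0.0005))
```

View pics/e_side.png

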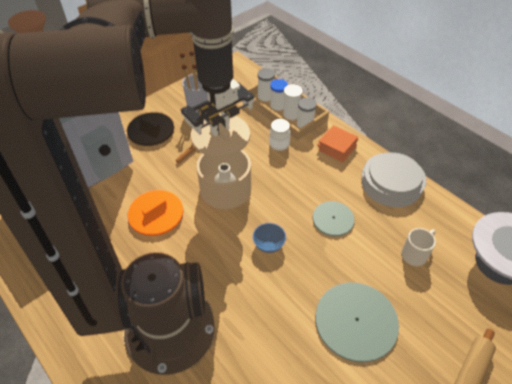

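The lid hangs clean, and the box stands at (225,180) with the vase inside. The broad bat's centre hole is at (357,319). I'll go round toward it, stopping short so the wrist camera can see the bat past the lid.

jog_arm(
  moves=[
    [[1.5, -0.7, 0], 0, 1.0],
    [[3, -1.3, 0], 0, 1.0],
    [[3.6, -1.6, 0], 0, 1.0],
    [[3.6, -1.6, 0], 0, 1.0],
    [[3.6, -1.6, 0], 0, 1.0],
    [[3.6, -1.6, 0], 0, 1.0],
    [[3.6, -1.6, 0], 0, 1.0],
    [[3.6, -1, 0], 0, 1.0],
    [[3.6, 0, 0], 0, 1.0],
    [[3.6, 0.8, 0], 0, 1.0],
    [[3.6, 1.2, 0], 0, 1.0],
    [[2, 0.6, 0], 0, 1.0],
  ],
)

```text
time_s: 9.12
tcp_pos: [0.4659, -0.1215, 0.2576]
eef_rot: [180.0, -0.0, -94.6]
contact_force: [0.5, -0.3, -4.3]
gripper_width: 0.0197
gripper_force: 39.9
```

jog_arm(
  moves=[
    [[0.5, 0.2, 0], 0, 1.0],
    [[0, 0, 0], 0, 1.0],
    [[0, 0, 0], 0, 1.0],
    [[0, 0, 0], 0, 1.0],
  ],
)

```text
time_s: 9.62
tcp_pos: [0.4651, -0.1237, 0.2575]
eef_rot: [180.0, 0.0, -94.5]
contact_force: [-0.1, 0.4, -4.4]
gripper_width: 0.0197
gripper_force: 39.9
```

Run:
```python
from h import *
p=shot("wrist")
for r in regions_of(p,"broad_bat")[:1]: print(round(r["confidence"],2),np.round(r["pixel"]),circ(p,r["pixels"],.22,.012),circ(p,r["pixels"],.22))
cv2.imwrite("pics/f.png",p["pixels"])
```

```text
0.74 [309.  47.] (array([ 0.3839, -0.3145]), np.float64(0.0003)) (array([ 0.3837, -0.3145,  0.0108]), np.float64(0.0003))
```

View pics/f.png

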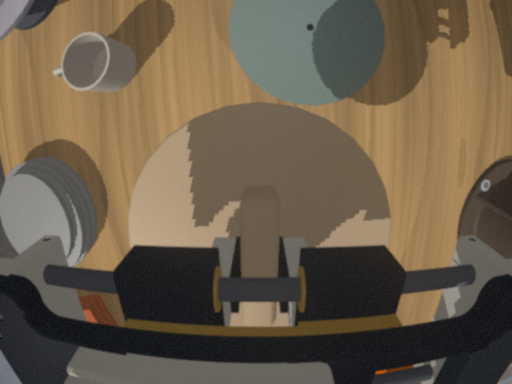

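The wrist view shows the broad bat's centre hole at (310,27), with the lid held level. The fit gives the bat centre at (0.383, -0.315), top 0.011, which agrees with the side view. I'll move over it and come down.

jog_arm(
  moves=[
    [[1.7, 0.6, 0.5], 0, 1.0],
    [[3, 1, 1], 0, 1.0],
    [[3.5, 1.2, 1.5], 0, 1.0],
    [[3.5, 1.2, 1.5], 0, 1.0],
    [[3.5, 1.2, 1.5], 0, 1.0],
    [[3, 1, 2], 0, 1.0],
    [[1.5, 0.6, 2], 0, 1.0],
    [[0, 0, 2], 0, 1.0],
    [[0, 0, 2], 0, 1.0],
    [[0, 0, 2], 0, 1.0],
    [[0, 0, 1], 0, 1.0],
    [[0, 0, 0], 0, 1.0],
  ],
)

```text
time_s: 11.22
tcp_pos: [0.381, -0.3154, 0.0871]
eef_rot: [179.9, 0.0, -94.5]
contact_force: [0.2, 0.6, -4.6]
gripper_width: 0.0196
gripper_force: 39.9
```

jog_arm(
  moves=[
    [[0, 0, 1], 0, 1.0],
    [[0, 0, 1], 0, 1.0],
    [[0, 0, 0.8], 0, 1.0],
    [[0, 0, 0.5], 0, 1.0],
    [[0, 0, 0.5], 0, 1.0],
    [[0, 0, 0], 0, 1.0],
    [[0, 0, 0], 0, 1.0],
  ],
)

```text
time_s: 12.1
tcp_pos: [0.3818, -0.3154, 0.0497]
eef_rot: [-180.0, -0.0, -94.5]
contact_force: [-0.1, -0.2, -3.9]
gripper_width: 0.0195
gripper_force: 39.9
```

Expected contact is at TCP ≈ 0.0375, so I'll creep down.

jog_arm(
  moves=[
    [[0, 0, 0.4], 0, 1.0],
    [[0, 0, 0.3], 0, 1.0],
    [[0, 0, 0.2], 0, 1.0],
    [[0, 0, 0.1], 0, 1.0],
    [[0, 0, 0.1], 0, 1.0],
    [[0, 0, 0], 0, 1.0],
  ],
)

```text
time_s: 12.85
tcp_pos: [0.3815, -0.3153, 0.0385]
eef_rot: [180.0, 0.0, -94.5]
contact_force: [0.6, 1.1, -4.7]
gripper_width: 0.0198
gripper_force: 39.9
```

jog_arm(
  moves=[
    [[0, 0, 0.1], 0, 1.0],
    [[0, 0, 0], 0, 1.0],
  ],
)

```text
time_s: 13.1
tcp_pos: [0.3816, -0.3153, 0.0376]
eef_rot: [-180.0, -0.0, -94.5]
contact_force: [-0.2, -0.3, -4.1]
gripper_width: 0.02
gripper_force: 39.9
```

jog_arm(
  moves=[
    [[0, 0, 0.1], 0, 1.0],
    [[0, 0, 0], 0, 1.0],
  ],
)

```text
time_s: 13.35
tcp_pos: [0.3818, -0.3154, 0.0375]
eef_rot: [-180.0, -0.0, -94.5]
contact_force: [-2.0, 3.7, 9.0]
gripper_width: 0.0195
gripper_force: 39.9
```

jog_arm(
  moves=[
    [[0, 0, 0.05], 0, 1.0],
    [[0, 0, 0], 0, 1.0],
  ],
)

```text
time_s: 13.6
tcp_pos: [0.3817, -0.3154, 0.0375]
eef_rot: [-180.0, -0.0, -94.5]
contact_force: [-4.0, 5.6, 14.0]
gripper_width: 0.0199
gripper_force: 39.9
```

Contact, as expected. Release and rise.

jog_arm(
  moves=[
    [[0, 0, -0.1], 0, 1.0],
    [[0, 0, 0], 0, 3.5],
    [[0, 0, 0], 0, 5],
    [[0, 0, 0], 0, 5],
    [[0, 0, 0], 0, 5],
    [[0, 0, 0], 0, 5],
    [[0, 0, -1], 0, 5],
    [[0, 0, -3], 0, 5],
    [[0, 0, -4], 0, 5],
    [[0, 0, -5], 0, 5],
    [[0, 0, -5], 0, 5],
    [[0, 0, -3], 0, 5],
  ],
)

```text
time_s: 15.1
tcp_pos: [0.382, -0.3156, 0.2508]
eef_rot: [-179.8, -0.1, -94.5]
contact_force: [0.1, -0.3, -0.7]
gripper_width: 0.0502
gripper_force: 0.0
```

Run:
```python
from h import *
p=shot("side");q=shot("wrist")
for n,p in(("s",p),("w",q)):
  for r in regions_of(p,"lid"):
    c=r["pixel"]; x=atz(p,c,.03)
    if np.hypot(x[0]-.382,x[1]+.315)<.08: print(n,round(r["confidence"],2),np.round(c),circ(p,r["pixels"],.172,.032))
  for r in regions_of(p,"broad_bat")[:1]: print(n,"bat",np.round(r["pixel"]),circ(p,r["pixels"],.22,.012))
p=shot("side")
for r in regions_of(p,"vase")[:2]: print("vase",round(r["confidence"],2),np.round(r["pixel"]),atz(p,r["pixel"],.1).round(3))
for r in regions_of(p,"saggar")[:1]: print("saggar",np.round(r["pixel"]))
```

```text
s 0.64 [358. 320.] (array([ 0.3779, -0.3163]), np.float64(0.0008))
s bat [338. 344.] (array([ 0.3782, -0.3147]), np.float64(0.0009))
w 0.69 [262. 171.] (array([ 0.3835, -0.3161]), np.float64(0.0006))
w bat [252. 108.] (array([ 0.383 , -0.3151]), np.float64(0.0004))
vase 0.56 [225. 178.] [0.391 0.24  0.1  ]
saggar [224. 183.]
```

Lid and bat are concentric within 2 mm in both views. Back to the box.

jog_arm(
  moves=[
    [[-2, -0.8, 0], 0, 5.6],
    [[-4, -1.5, 0], 0, 5.6],
    [[-4.5, -1.5, 0], 0, 5.6],
    [[-4.5, -1.5, 0], 0, 5.6],
    [[-4.5, -1.5, 0], 0, 5.6],
    [[-4.5, -1.5, 0], 0, 5.6],
    [[-4.5, -1, 0], 0, 5.6],
    [[-4.5, -1, 0], 0, 5.6],
    [[-4.5, 1, 0], 0, 5.6],
    [[-4.5, 2, 0], 0, 5.6],
    [[-4.5, 2, 0], 0, 5.6],
    [[-4.5, 2, 0], 0, 5.6],
  ],
)

```text
time_s: 17.05
tcp_pos: [0.4536, 0.1918, 0.2465]
eef_rot: [180.0, -0.0, -94.5]
contact_force: [1.6, 0.1, -0.0]
gripper_width: 0.0563
gripper_force: 0.0
```

jog_arm(
  moves=[
    [[-4, 2, 0], 0, 5.6],
    [[-2.6, 1.8, 0], 0, 5.6],
    [[-1.5, 1, 0], 0, 5.6],
    [[0, 0, 0], 0, 5.6],
    [[0, 0, 0], 0, 5.6],
    [[0, 0, 0], 0, 5.6],
  ],
)

```text
time_s: 17.8
tcp_pos: [0.4133, 0.2743, 0.247]
eef_rot: [180.0, -0.0, -94.6]
contact_force: [0.5, -1.0, -0.3]
gripper_width: 0.0558
gripper_force: 0.0
```

Run:
```python
from h import *
p=shot("wrist");s=shot("side")
for n,q in(("w",p),("s",s)):
 for t in("vase","vase_neck","saggar"):
  for r in regions_of(q,t)[:2]: print(n,t,round(r["confidence"],2),np.round(r["pixel"]),int(r["pixels"].sum()),atz(q,r["pixel"],.1).round(3))
cv2.imwrite("pics/g.png",cv2.resize(p["pixels"][60:270,130:390],None,fx=2.8,fy=2.8))
```

```text
w vase 0.66 [255. 170.] 2611 [0.418 0.256 0.1  ]
w vase_neck 0.86 [254. 173.] 2515 [0.419 0.26  0.1  ]
w saggar 0.66 [260. 201.] 17749 [0.416 0.291 0.1  ]
s vase 0.7 [224. 178.] 270 [0.387 0.241 0.1  ]
s vase 0.56 [417. 248.] 978 [ 0.621 -0.308  0.1  ]
s vase_neck 0.64 [223. 176.] 273 [0.389 0.248 0.1  ]
s saggar 0.77 [223. 182.] 2584 [0.374 0.23  0.1  ]
```

View pics/g.png

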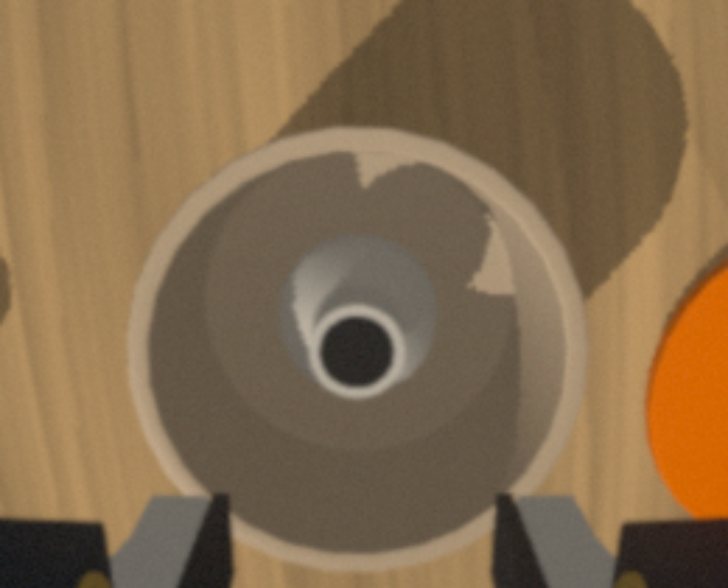

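The crop shows the vase mouth centred at (357,351), outer edge 310–405 by 304–398. The saggar's rim is centred near (357,349).

Run:
```python
from h import *
p=shot("wrist");s=shot("side")
f=lambda x,y:(130+x/2.8,60+y/2.8)
for z in(.096,.106,.116):
  c=atz(p,f(357,351),z);print(z,c.round(4),"diam",np.linalg.norm(atz(p,f(310,351),z)-atz(p,f(405,351),z)).round(4))
print("tri",tri([(p,f(357,351)),(s,(224.5,170))]).round(3))
print("rim",atz(p,f(357.5,349),.12).round(4), get_state()["tcp_pos"])
```

```text
0.096 [0.4164 0.2754 0.096 ] diam 0.0366
0.106 [0.4162 0.2727 0.106 ] diam 0.0354
0.116 [0.4159 0.27   0.116 ] diam 0.0343
tri [0.418 0.278 0.084]
rim [0.4156 0.2683 0.12  ] [0.41301574 0.27501948 0.24707219]
```

The mouth's diameter (35.4 mm) and the expected top height agree. I'll descend on (0.416, 0.273) to TCP z ≈ 0.077.

jog_arm(
  moves=[
    [[0.15, -0.3, 2], 0, 5.6],
    [[0, 0, 3], 0, 5.6],
    [[0, 0, 3], 0, 5.6],
    [[0, 0, 2], 0, 5.6],
    [[0, 0, 1.5], 0, 5.6],
    [[0, 0, 1.5], 0, 5.6],
    [[0, 0, 1.5], 0, 5.6],
    [[0, 0, 1], 0, 5.6],
    [[0, 0, 1], 0, 5.6],
    [[0, 0, 0.5], 0, 5.6],
    [[0, 0, 0], 0, 5.6],
    [[0, 0, 0], 0, 5.6],
  ],
)

```text
time_s: 19.8
tcp_pos: [0.416, 0.2736, 0.0774]
eef_rot: [-180.0, 0.0, -94.5]
contact_force: [-0.5, 0.4, 0.6]
gripper_width: 0.0556
gripper_force: 0.0
```

jog_arm(
  moves=[
    [[0, 0, 0], 0, 4.6],
    [[0, 0, 0], 0, 4.1],
    [[0, 0, 0], 0, 3.8],
    [[0, 0, 0], 0, 3.5],
    [[0, 0, 0], 0, 3.0],
    [[0, 0, 0], 0, 2.5],
    [[0, 0, 0], 0, 2.5],
    [[0, 0, 0], 0, 2.5],
  ],
  newtons=20,
)

```text
time_s: 20.8
tcp_pos: [0.4158, 0.2733, 0.0771]
eef_rot: [180.0, -0.0, -94.5]
contact_force: [-2.4, 0.7, 3.8]
gripper_width: 0.0354
gripper_force: 20.0
```

jog_arm(
  moves=[
    [[0, 0, -0.4], 0, 2.5],
    [[0, 0, -0.8], 0, 2.5],
    [[0, 0, -1.2], 0, 2.5],
    [[0, 0, -1.6], 0, 2.5],
    [[0, 0, -2], 0, 2.5],
    [[0, 0, -2], 0, 2.5],
    [[0, 0, -2], 0, 2.5],
    [[0, 0, -2], 0, 2.5],
    [[0, 0, -2], 0, 2.5],
    [[0, 0, -1.5], 0, 2.5],
    [[0, 0, -1], 0, 2.5],
    [[0, 0, -0.5], 0, 2.5],
  ],
  newtons=25,
)

```text
time_s: 22.3
tcp_pos: [0.4158, 0.2733, 0.2475]
eef_rot: [-180.0, 0.0, -94.5]
contact_force: [0.2, -0.2, -3.5]
gripper_width: 0.0353
gripper_force: 25.0
```

Run:
```python
from h import *
p=shot("side");w=shot("wrist")
for n,q in(("s",p),("w",w)):
 for t in("vase","saggar","small_bat"):
  for r in regions_of(q,t)[:1]: print(n,t,round(r["confidence"],2),np.round(r["pixel"]),circ(q,r["pixels"],.13,.012) if t=="small_bat" else "")
cv2.imwrite("pics/i.png",p["pixels"])
```

```text
s vase 0.63 [223. 145.] 
s saggar 0.86 [225. 179.] 
s small_bat 0.81 [332. 219.] (array([ 0.5799, -0.0496]), np.float64(0.0006))
w vase 0.55 [260. 222.] 
w saggar 0.84 [262. 162.] 
w small_bat 0.72 [119.   0.] (array([ 0.583 , -0.0456]), np.float64(0.0007))
```

View pics/i.png

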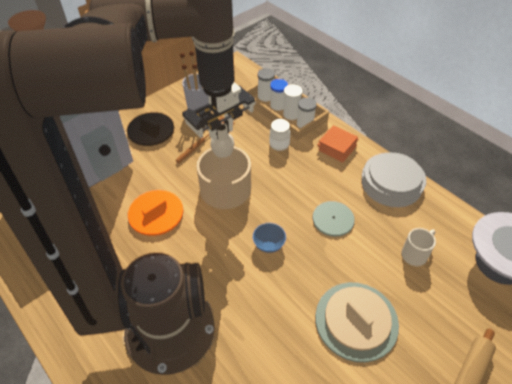

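The vase hangs upright above the box at (223,145), and the lid sits central on the broad bat. The small bat is at about (0.582, -0.047).

jog_arm(
  moves=[
    [[1.2, -0.7, 0], 0, 2.5],
    [[2.4, -1.5, 0], 0, 2.5],
    [[3.4, -2.1, 0], 0, 2.5],
    [[3.8, -2.4, 0], 0, 2.5],
    [[3.8, -2.4, 0], 0, 2.5],
    [[3.8, -2.4, 0], 0, 2.5],
    [[3.8, -2.4, 1], 0, 2.5],
    [[3.6, -2.2, 2], 0, 2.5],
    [[2.6, -1.6, 2], 0, 2.5],
    [[1.5, -0.9, 2], 0, 2.5],
    [[0.7, -0.4, 1.5], 0, 2.5],
    [[0, 0, 1], 0, 2.5],
  ],
)

```text
time_s: 24.2
tcp_pos: [0.581, -0.0472, 0.1511]
eef_rot: [179.9, -0.0, -94.5]
contact_force: [0.2, 0.4, -3.1]
gripper_width: 0.0356
gripper_force: 25.0
```

jog_arm(
  moves=[
    [[0, 0, 1], 0, 2.5],
    [[0, 0, 1], 0, 2.5],
    [[0, 0, 1], 0, 2.5],
    [[0, 0, 0.5], 0, 2.5],
    [[0, 0, 0], 0, 2.5],
    [[0, 0, 0], 0, 2.5],
  ],
)

```text
time_s: 24.95
tcp_pos: [0.5816, -0.0466, 0.1174]
eef_rot: [-180.0, 0.0, -94.5]
contact_force: [0.0, 0.6, -2.8]
gripper_width: 0.0357
gripper_force: 25.0
```

Run:
```python
from h import *
w=shot("wrist");p=shot("side")
for n,q in(("w",w),("s",p)):
  for r in regions_of(q,"small_bat")[:1]: print(n,round(r["confidence"],2),np.round(r["pixel"]),circ(q,r["pixels"],.13,.012))
cv2.imwrite("pics/j.png",w["pixels"])
```

```text
w 0.96 [252. 166.] (array([ 0.5865, -0.0492]), np.float64(0.0004))
s 0.84 [332. 224.] (array([ 0.5793, -0.0505]), np.float64(0.0005))
```

View pics/j.png

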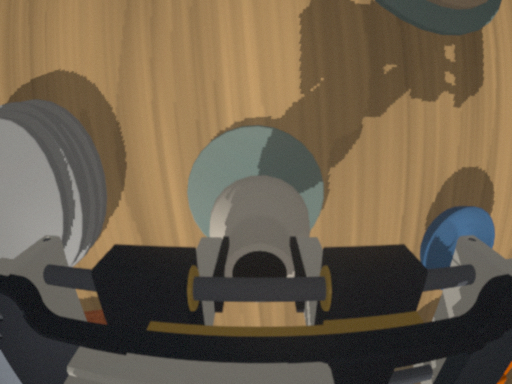

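The wrist view shows the bat spanning columns 188–323 behind the upright vase. The vase is centred within about 4 mm, so I'll lower it to TCP ≈ 0.079.

jog_arm(
  moves=[
    [[0.2, 0, 1], 0, 2.5],
    [[0, 0, 1], 0, 2.5],
    [[0, 0, 0.6], 0, 2.5],
    [[0, 0, 0.4], 0, 2.5],
    [[0, 0, 0.3], 0, 2.5],
    [[0, 0, 0.2], 0, 2.5],
    [[0, 0, 0.1], 0, 2.5],
    [[0, 0, 0.1], 0, 2.5],
    [[0, 0, 0], 0, 2.5],
    [[0, 0, 0], 0, 2.5],
  ],
)

```text
time_s: 26.4
tcp_pos: [0.5812, -0.0486, 0.0802]
eef_rot: [-180.0, 0.0, -94.5]
contact_force: [0.7, -0.9, -2.6]
gripper_width: 0.0357
gripper_force: 25.0
```

jog_arm(
  moves=[
    [[0, 0, 0.1], 0, 2.5],
    [[0, 0, 0], 0, 2.5],
  ],
)

```text
time_s: 26.65
tcp_pos: [0.5812, -0.0486, 0.0792]
eef_rot: [-180.0, 0.0, -94.5]
contact_force: [-0.6, -0.6, -2.1]
gripper_width: 0.0358
gripper_force: 25.0
```

jog_arm(
  moves=[
    [[0, 0, 0.05], 0, 2.5],
    [[0, 0, 0], 0, 2.5],
  ],
)

```text
time_s: 26.9
tcp_pos: [0.5812, -0.0486, 0.0791]
eef_rot: [-180.0, 0.0, -94.5]
contact_force: [-2.6, 0.4, 5.0]
gripper_width: 0.0355
gripper_force: 25.0
```

Contact. Release, rise and check.

jog_arm(
  moves=[
    [[0, 0, 0], 0, 3.4],
    [[0, 0, 0], 0, 3.8],
    [[0, 0, 0], 0, 4.3],
    [[0, 0, 0], 0, 5.6],
    [[0, 0, 0], 0, 5.6],
    [[0, 0, 0], 0, 5.6],
    [[0, 0, -1], 0, 5.6],
    [[0, 0, -2.5], 0, 5.6],
    [[0, 0, -4], 0, 5.6],
    [[0, 0, -5], 0, 5.6],
    [[0, 0, -4], 0, 5.6],
    [[0, 0, -2], 0, 5.6],
  ],
)

```text
time_s: 28.4
tcp_pos: [0.5819, -0.0487, 0.2674]
eef_rot: [-179.7, 0.1, -94.5]
contact_force: [0.3, 0.4, -0.3]
gripper_width: 0.056
gripper_force: 0.0
```

jog_arm(
  moves=[
    [[-4, 0, 0], 0, 5.6],
    [[-5, 0, 0], 0, 5.6],
    [[-2, 0, 0], 0, 5.6],
    [[0, 0, 0], 0, 5.6],
    [[0, 0, 0], 0, 5.6],
    [[0, 0, 0], 0, 5.6],
    [[0, 0, 0], 0, 5.6],
  ],
)

```text
time_s: 29.28
tcp_pos: [0.5897, 0.0603, 0.2637]
eef_rot: [-180.0, 0.0, -94.6]
contact_force: [-0.8, 0.3, -0.2]
gripper_width: 0.0562
gripper_force: 0.0
```

Run:
```python
from h import *
p=shot("side");w=shot("wrist")
cv2.imwrite("pics/k.png",cv2.resize(np.hstack([p["pixels"][80:380,180:480],w["pixels"][40:340,100:400]]),(800,400)))
```

```text
(no output)
```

View pics/k.png

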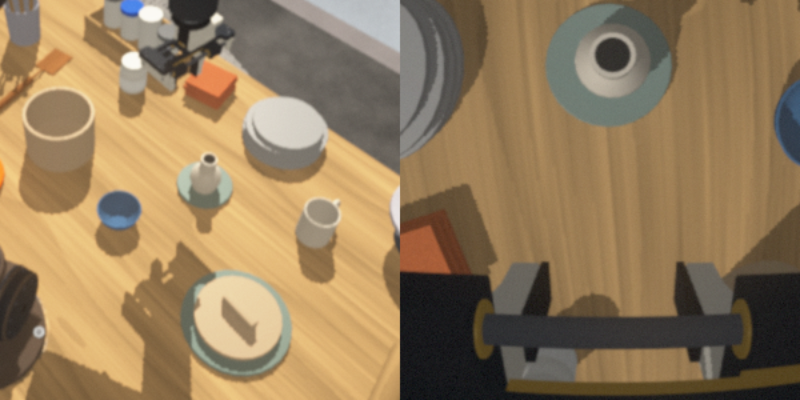

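The vase stands upright and central on the small bat at (207,180), and the lid lies flat and central on the broad bat at (238,318). The box and bystanders are in place.

```bash
python3 -c "
from plant import *
print(close_job())"
```

```text
the job is handed in; nothing more can be done
None
```

The job is handed in, with no verdict returned: the last pictures show the lid flat and central on the broad bat, the vase upright and central on the small bat, and the box and bystanders where they were, at about 29 s of the 69 s allowed.

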